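# Spin the grading stand and brake it on its pointer

## Robot

A 6-joint arm with a two-finger parallel gripper is mounted at the origin on the work surface. World frame = base frame: x ahead of the robot, y to its left, z up, the work surface at z = 0. Lengths are in mm, angles in rad, forces in N, time in s.
With the tool pointing down it reaches from about 300 to 775 mm from the base axis. Payload 14.6 kg.
Tool frame: the origin (TCP) lies on the centre line of the jaws, within the pads' length; the fingertips stand 19 mm ahead of it and the grasp point (between the pads) is the TCP (bot.tip_reach is the distance from the TCP to the fingertips, in mm); y points along the fingers, x is the direction in which the jaws open and shut, and the axes are right-handed (so a half turn about y gives the same grasp; the last joint's range is limited). The gripper opens to 85 mm and grips with 20 to 120 N. Pads are 22 mm wide; open, the fingers measure 114 mm over their backs; the gripper's body (76 mm by 85 mm) begins 54 mm behind the grasp point. The pads swing forward as they close: fully open they stand 13 mm farther back than shut.
Start: joints at [-1.182, 0.3, 1.521, -0, 1.321, -0.067], TCP at [242.091, -493.843, 250.281] pointing down, gripper open.
Joint ranges: [-3.03, 3.03], [-0.79, 2.21], [0.23, 2.52], [-1.04, 4.18], [0, 3.07], [-2.55, 2.55]. Speed limits (rad/s): [2.22, 2.22, 2.57, 3.14, 3.14, 3.14].

## Interface

Orientations are given as a unit quaternion [w, x, y, z].
In Python, from rig import bot gives the robot as it stands. Calls block until the motion is done:
- bot.move_to(position, orientation): joint-space move of the TCP to a pose.
- bot.servo_line(position, attitude=None, speed=150, until_force=None): straight line of the TCP; attitude=None keeps the orientation; speed is the mean speed in mm/s. With until_force (N) it stops when the force on the tool has changed by that much, and returns True; else False.
- bot.move_joints(angles): joint-space move.
- bot.move_gripper(opening, grip_force=None): finger opening in mm; grip_force is the grip in N (None keeps the last); returns when the fingers have stopped.
- bot.dwell(seconds).
- bot.ik(position, orientation): joint angles nearest the present ones, or None.
- bot.read_state(): the state.
- bot.read_camera(name): name is "side" or "top"; returns a dict with "image" (480x640x3 uint8, blue, green, red), "depth" (480x640 float32, mm along the optical axis (not along the pixel's ray), 0 where there is no reading), "fovy" (degrees; the focal length in pixels is half the picture's height over the tangent of half this angle, whatever the lens; pixels are square), "cx", "cy" (the principal point, pixels), "eye" and "attitude" of the camera in the world. Camera axes: x right, y down, z forward; pixel columns grow to the right and rows downward; lengths in mm; the calibration is good to about 2 mm. A picture is of the moment at which its call begins.
A pose or a line that the arm cannot do raises bot.MotionError and nothing moves.
- bot.finish_job(): hands the job in, once; it reports no verdict.
The state is a dict: "clock": time; "joint_positions": joint angles; "qvel": joint speeds; "effort": joint torques, N m; "ee_pos": TCP position; "tool_rot": TCP orientation; "ft_force": force on the tool from outside, world axes, zero at the start; "moment": the same for the moment, N m; "grip_width": finger opening in mm.
Only numpy, scipy, OpenCV 4.12 (cv2) and the standard library are available. Lean on these libraries where they do the work, as an engineer would, in place of code of your own. Each camera call takes 0.05 s, during which the arm holds its last target.

## Task

Check the cheese's rind all round: flick the knob of the grading stand, either way, so that the deck runs free and carries the cheese round by at least one full turn untouched. Then brake the still-turning deck with a fingertip so that the cut-out wedge of the cheese stops squarely facing the pointer on the stand's base, right first time: after its full turn the deck must not come to rest anywhere else and be pushed into place. Only push and touch: keep off the cheese, do not shift or lift the stand, leave the tools, jar and small cheese alone, and finish with the deck at rest and your fingers clear of it.

Things in the scene. Friction and masses are not known exactly. Their poses are not given: they have to be found in the camera images.
- stand: Hand-turned cheese grading stand, loose on the bench on rubber feet (about 7.5 kg with the cheese): round steel base 230 mm across, bearing housing and on it a round white deck. Origin: underside of the base on the turning axis, z up. The pointer lies towards the base's own -x.
- deck (a joint): Angle of the deck on its base, rad, not wrapped, growing anticlockwise seen from above; -0.5 to 0.5 at the start. No end stops, light bearing: inertia with the cheese about 0.022 kg m2, drag 0.0018 N m s plus 0.0011 N m; from 2 rad/s it coasts some 2 turns in 18 s, from 3 rad/s 3 to 4 turns. A fingertip pressed on the flat deck with 5 N or more stops it within 0.2 s at these speeds.
- axis (a point): Centre of the deck's flat top, on the turning axis, 70 mm above the bench. The deck is 300 mm across and 14 mm thick. Bare flat deck for a fingertip: the ring from 88 to 148 mm from the axis, broken only by the knob.
- knob (a point): Centre of the top of the upright black knob fixed on the deck, 130 mm from the axis: 20 to 22 mm across, 30 mm high above the deck (its top 100 mm above the bench). It turns with the deck and is what is pushed to flick it.
- cheese: Straw-brown cheese wheel, 170 mm across, 65 mm high, on a centring spike in the middle of the deck (underside 73 mm, top 138 mm above the bench); it turns with the deck. A 45 degree wedge has been cut out right to the middle. Origin: centre of its underside, on the axis; the cut-out lies towards its own -x. Its angle to the knob differs from run to run. Not to be touched.
- gap (a point): Middle of the mouth of the cut-out wedge: on its centre line, 85 mm from the axis, at the height of the cheese's top. It faces the pointer squarely when on the line from the axis to the pointer, on the pointer's side; 10 degrees (15 mm) to either side is good enough. It starts more than 70 degrees away from there.
- pointer (a point): Tip of the fixed dark steel pointer plate, on its upper face: 156 mm from the axis, 73 mm above the bench. The plate is 34 mm wide, tapers to this point towards the axis and stands on a bracket just outside the deck's rim, reaching out to 200 mm from the axis.
- trier: Cheese trier (half-round sampling iron, 125 mm blade along its x, dark wooden cross handle 80 mm wide) lying loose on the bench, 16 mm high. Leave alone.
- hammer: Small testing hammer, 200 mm long, wooden handle, lying loose on the bench, 26 mm high. Leave alone.
- jar: Small glass sample jar with a steel lid, 62 mm across, 85 mm high, standing loose on the bench. Leave alone.
- small_cheese: Small loose cheese, 82 mm across, 48 mm high, on the bench. Leave alone.

How it is judged:
By the outcome, as a careful person would: the job done as asked, in the order asked, and still so for the second after the job is handed in, with the robot touching nothing.
It also fails if it takes over 64 s, if anything falls off the work surface, if the arm or the gripper's body presses on something with over 40 N, if the wrist force passes 120 N, or if a joint passes its speed limit or range.

## Working session

There is one attempt and no reset: what is moved stays moved. The work goes in short steps, each a Python script; the robot and the scene stay as the last script left them, time stands still between calls to the robot, and variables do not carry over. Pictures are saved under pics/ and viewed, and the job is handed in when it is done.

```bash
ls; mkdir -p pics
python3 - <<'E'
from rig import bot
import cv2
for n in("side","top"):
    c=bot.read_camera(n); cv2.imwrite(f"pics/{n}0.png",c["image"])
    print(n,c["fovy"],c["cx"],c["cy"],c["eye"],c["attitude"])
s=bot.read_state();print(s["clock"],s["tool_rot"],s["grip_width"])
E
```

```text
pics
side 57.297694514021316 323.4521306038976 236.6217946317652 [183.98306665 566.22134741 974.05074026] [ 0.09686064 -0.28201701  0.90047068 -0.31660225]
top 48.380450416984374 316.2883913174166 243.56524936023374 [ 465.44188153    3.38447769 1232.11088016] [ 0.03272087 -0.70532947  0.70689822 -0.04164834]
0.1 [ 0.60025413 -0.59982855  0.37440213 -0.37379638] 85.29601159473721
```

View pics/top0.png

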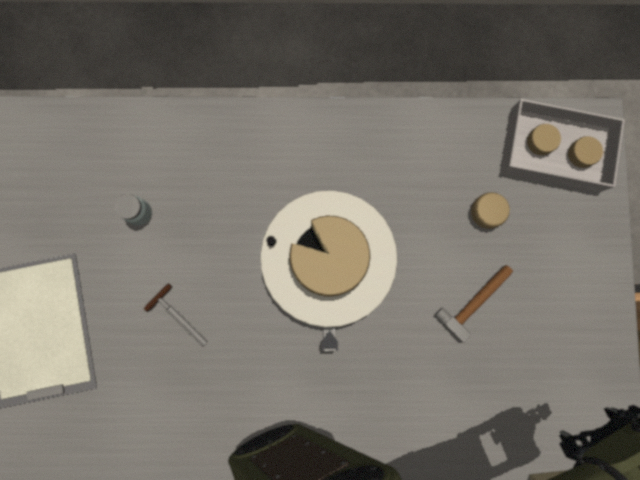

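View pics/side0.png

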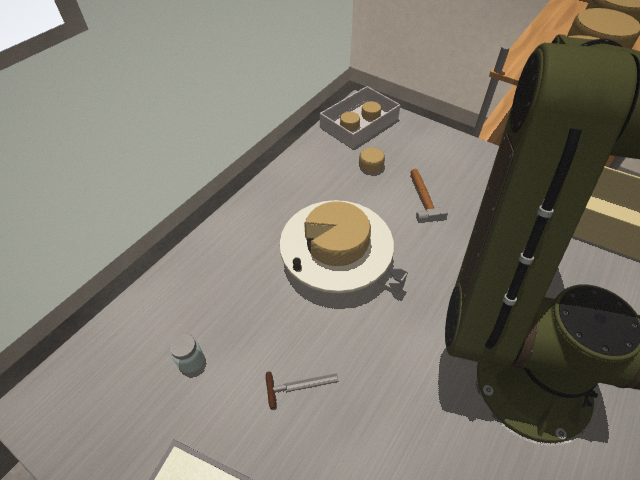

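```bash
cat > h.py <<'E'
import numpy as np, cv2
from scipy.spatial.transform import Rotation as R
from rig import bot
def cam(c):
    f=240/np.tan(np.radians(c["fovy"])/2); q=np.array(c["attitude"]); return f,R.from_quat(q[[1,2,3,0]]).as_matrix(),np.array(c["eye"])
def ray(c,uv,z):
    f,M,e=cam(c); uv=np.atleast_2d(uv).astype(float)
    d=np.c_[(uv[:,0]-c["cx"])/f,(uv[:,1]-c["cy"])/f,np.ones(len(uv))]@M.T
    return e+d*((z-e[2])/d[:,2])[:,None]
def proj(c,P):
    f,M,e=cam(c); p=(np.atleast_2d(P)-e)@M
    return np.c_[f*p[:,0]/p[:,2]+c["cx"],f*p[:,1]/p[:,2]+c["cy"]]
def quat(yaw): # tool down; jaw axis x at yaw
    # find tool axes: y along fingers (down)
    x=np.array([np.cos(yaw),np.sin(yaw),0]); y=np.array([0,0,-1.]); z=np.cross(x,y)
    q=R.from_matrix(np.c_[x,y,z]).as_quat(); return q[[3,0,1,2]]
def sample(c,P):
    uv=proj(c,P).astype(np.float32)
    return cv2.remap(c["image"],uv[:,:1],uv[:,1:],cv2.INTER_LINEAR)[:,0].astype(int)
E
cat > m.py <<'E'
from h import *
for n in("top","side"):
    c=bot.read_camera(n); im=c["image"].astype(int); hsv=cv2.cvtColor(c["image"],cv2.COLOR_BGR2HSV)
    # deck: bright low-sat + cheese -> biggest blob, hull
    roi=np.zeros(im.shape[:2],np.uint8); u0=proj(c,[[480,-10,70]])[0].astype(int); cv2.circle(roi,tuple(int(v) for v in u0),95,255,-1)
    m=((im.min(2)>165)*255).astype(np.uint8)&roi
    cs=cv2.findContours(m,cv2.RETR_EXTERNAL,cv2.CHAIN_APPROX_NONE)[0]; k=max(cs,key=cv2.contourArea)
    P=ray(c,cv2.convexHull(k)[:,0],70); ctr,r=cv2.minEnclosingCircle(P[:,:2].astype(np.float32))
    A=np.c_[2*P[:,:2],np.ones(len(P))]; s=np.linalg.lstsq(A,(P[:,:2]**2).sum(1),rcond=None)[0]
    print(n,"deck",ctr,r,"lsq",s[:2],np.sqrt(s[2]+s[0]**2+s[1]**2))
    ch=((hsv[...,1]>70)&(hsv[...,2]>110)*1).astype(np.uint8)*255&roi
    k=max(cv2.findContours(ch,cv2.RETR_EXTERNAL,cv2.CHAIN_APPROX_NONE)[0],key=cv2.contourArea)
    P=ray(c,cv2.convexHull(k)[:,0],138); print("cheese",cv2.minEnclosingCircle(P[:,:2].astype(np.float32)))
    dk=((im.max(2)<60)*255).astype(np.uint8)&roi
    nb,lab,st,ce=cv2.connectedComponentsWithStats(dk)
    for i in range(1,nb):
        if st[i,4]>15: print("dark",st[i],ce[i],ray(c,ce[i],100)[0],ray(c,ce[i],138)[0])
    if n=="top":
        x,y=290,310
        cv2.imwrite("pics/ptr.png",cv2.resize(c["image"][305:365,290:370],None,fx=8,fy=8,interpolation=cv2.INTER_NEAREST))
E
python3 m.py
```

```text
top deck (558.1976928710938, -38.218772888183594) 147.656005859375 lsq [552.30504757 -35.45546899] 143.28110023649242
cheese ((557.1270141601562, -37.8869743347168), 81.6015625)
dark [298 228  26  23 296] [310.58108108 240.00675676] [592.64661402   1.04579838 100.        ] [588.37690871   1.12429759 138.        ]
dark [268 237   7   9  48] [270.75       241.08333333] [590.46463559  85.87392158 100.        ] [586.26816973  83.10511251 138.        ]
side deck (556.5213012695312, -37.16251754760742) 149.08189392089844 lsq [556.54220889 -37.20110933] 148.52187355897584
cheese ((552.8341064453125, -32.022159576416016), 85.79985809326172)
dark [307 238   6  15  42] [308.88095238 243.57142857] [596.5029182   28.45389386 100.        ] [578.56831368  51.83373017 138.        ]
dark [293 259   8  12  78] [296.35897436 264.35897436] [584.03290223  97.48071712 100.        ] [566.64044084 117.85956143 138.        ]
```

View pics/ptr.png

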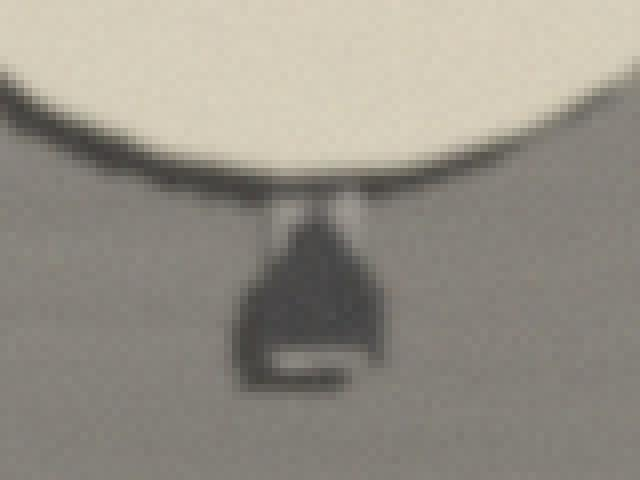

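```bash
sed -i 's/480,-10,70/557,-37,70/' m.py
cat >> m.py <<'E'
c=bot.read_camera("top")
print("ptr",ray(c,[[329.5,330.5],[329.8,347.8]],73))
ax=np.array([557,-37.4])
a=np.radians(np.arange(0,360,1))
for r in(50,60,70,78):
    s=sample(c,np.c_[ax[0]+r*np.cos(a),ax[1]+r*np.sin(a),np.full(360,138.)])
    d=np.where(s[:,2]<110)[0]; print(r,d.min(),d.max(),len(d),s[::45].tolist())
E
python3 m.py
```

```text
top deck (558.2615966796875, -38.03668212890625) 147.47720336914062 lsq [558.3210866  -38.10803813] 147.01551742472788
cheese ((557.0059814453125, -37.959835052490234), 81.68392944335938)
dark [298 228  26  23 291] [310.64948454 239.96219931] [592.74199914   0.89978967 100.        ] [588.46909217   0.98318976 138.        ]
dark [268 237   7   9  48] [270.875  241.1875] [590.24104905  85.60662237 100.        ] [586.05208801  82.84678537 138.        ]
side deck (556.4843139648438, -37.29124450683594) 149.2028045654297 lsq [556.56187203 -37.26849636] 148.50675641965938
cheese ((552.8341064453125, -32.022159576416016), 85.79985809326172)
dark [307 238   6  15  42] [308.80952381 243.57142857] [596.65032546  28.55665119 100.        ] [578.7093123   51.93202005 138.        ]
dark [293 258   8  13  79] [296.34177215 264.27848101] [584.21013509  97.31410949 100.        ] [566.80996837 117.70019719 138.        ]
ptr [[400.24458912 -39.25598828  73.        ]
 [363.67155803 -39.69739834  73.        ]]
50 30 69 40 [[115, 154, 176], [18, 19, 18], [114, 152, 175], [113, 154, 174], [113, 153, 174], [114, 154, 175], [114, 153, 176], [112, 152, 175]]
60 30 69 40 [[113, 153, 174], [22, 25, 25], [113, 152, 175], [112, 150, 174], [112, 152, 174], [115, 154, 176], [114, 153, 176], [112, 152, 174]]
70 29 70 35 [[113, 154, 176], [92, 101, 105], [112, 151, 173], [114, 154, 176], [115, 154, 175], [113, 151, 174], [116, 154, 176], [113, 153, 174]]Traceback (most recent call last):
  File "m.py", line 27, in <module>
    d=np.where(s[:,2]<110)[0]; print(r,d.min(),d.max(),len(d),s[::45].tolist())
                                       ~~~~~^^
    return umr_minimum(a, axis, None, out, keepdims, initial, where)
ValueError: zero-size array to reduction operation minimum which has no identity
```

Run:
```python
from h import *
s=bot.read_state(); q=s["tool_rot"]; print(R.from_quat(np.array(q)[[1,2,3,0]]).as_matrix().round(2), bot.tip_reach, s["clock"])
for yaw in (0,np.pi,np.pi/2,-np.pi/2):
    for p in ([632,90,105],[547,90,105],[557,-165,95],[557,-165,200]):
        j=bot.ik(p,quat(yaw)); print(round(yaw,2),p,None if j is None else np.round(j,2))
```

```text
[[ 0.44 -0.    0.9 ]
 [-0.9   0.    0.44]
 [-0.   -1.    0.  ]] 19.0 0.35
0 [632, 90, 105] [ 0.08  0.64  1.38 -0.    1.12  0.08]
0 [547, 90, 105] [ 0.1   0.47  1.65 -0.    1.02  0.1 ]
0 [557, -165, 95] [-0.35  0.54  1.57 -0.    1.03 -0.35]
0 [557, -165, 200] [-0.35  0.41  1.49 -0.    1.24 -0.35]
3.14 [632, 90, 105] None
3.14 [547, 90, 105] None
3.14 [557, -165, 95] None
3.14 [557, -165, 200] None
1.57 [632, 90, 105] [ 0.08  0.64  1.38 -0.    1.12 -1.49]
1.57 [547, 90, 105] [ 0.1   0.47  1.65 -0.    1.02 -1.47]
1.57 [557, -165, 95] [-0.35  0.54  1.57 -0.    1.03 -1.92]
1.57 [557, -165, 200] [-0.35  0.41  1.49 -0.    1.24 -1.92]
-1.57 [632, 90, 105] [ 0.08  0.64  1.38 -0.    1.12  1.65]
-1.57 [547, 90, 105] [ 0.1   0.47  1.65 -0.    1.02  1.67]
-1.57 [557, -165, 95] [-0.35  0.54  1.57 -0.    1.03  1.22]
-1.57 [557, -165, 200] [-0.35  0.41  1.49 -0.    1.24  1.22]
```

Run:
```python
from h import *
bot.move_gripper(0)
bot.move_to([634,90,200],quat(0))
bot.servo_line([634,90,101],speed=100)
s=bot.read_state();print(s["clock"],s["ee_pos"],s["ft_force"],s["grip_width"])
c=bot.read_camera("side");u=proj(c,[600,90,90])[0].astype(int)
cv2.imwrite("pics/s1.png",cv2.resize(c["image"][u[1]-90:u[1]+90,u[0]-120:u[0]+120],None,fx=3,fy=3))
c=bot.read_camera("top");cv2.imwrite("pics/t1.png",c["image"])
```

```text
4.7583 [634.35446482  90.02270963 101.77231691] [-0.45925302 -0.32798669  0.61961062] -0.14579350954931591
```

View pics/s1.png

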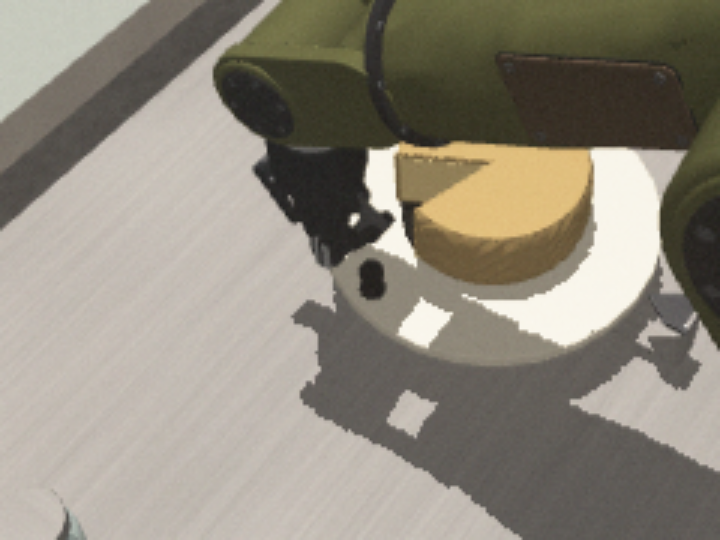

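View pics/t1.png

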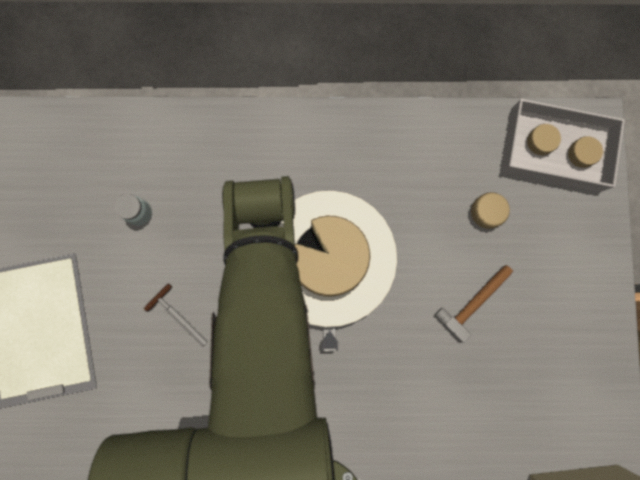

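```bash
cat >> h.py <<'E'
AX=np.array([557.3,-37.8]); A=np.radians(np.arange(0,360,1.))
def gap(c,thr=70):
    acc=0; n=0
    for r in(40,50,60,66):
        s=sample(c,np.c_[AX[0]+r*np.cos(A),AX[1]+r*np.sin(A),np.full(360,138.)])
        m=s[:,2]<thr; acc+=np.exp(1j*A[m]).sum(); n+=m.sum()
    return np.degrees(np.angle(acc))%360, n/4, abs(acc)/max(n,1)
E
python3 - <<'E'
from h import *
bot.servo_line([548,90,101],speed=175)
print(bot.read_state()["clock"])
bot.servo_line([548,90,200],speed=200)
D=[]
for i in range(6):
    t=bot.read_state()["clock"]; c=bot.read_camera("top"); D.append((t,)+gap(c)); bot.dwell(0.1)
for d in D: print(np.round(d,3))
np.save("D.npy",D); cv2.imwrite("pics/t2.png",c["image"])
E
```

```text
5.5
[  6.142 215.63   33.75    0.985]
[  6.292 236.764  34.      0.985]
[  6.442 258.136  34.75    0.985]
[  6.592 279.     35.5     0.984]
[  6.742 298.526  31.75    0.985]
[  6.892 320.     26.25    0.984]
```

View pics/t2.png

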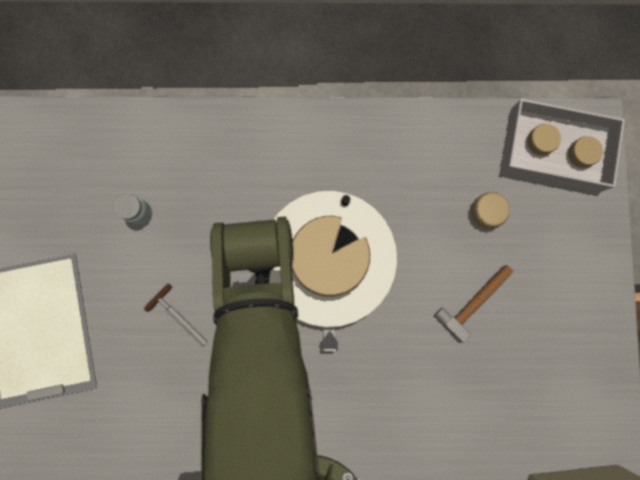

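```bash
cat >> h.py <<'E'
T=np.radians(15)
def tq():
    x=np.array([1.,0,0]); y=np.array([0,np.sin(T),-np.cos(T)])
    return R.from_matrix(np.c_[x,y,np.cross(x,y)]).as_quat()[[3,0,1,2]]
def tcp(z): # TCP for tip at brake point height z
    return np.array([557,-37.8-128,z])-19*np.array([0,np.sin(T),-np.cos(T)])
def fit(D):
    from scipy.optimize import least_squares
    from numpy import exp
    D=np.array(D); t=D[:,0]; u=np.unwrap(np.radians(D[:,1]))
    # w'=-(a w+b)
    b=0.05
    def mod(p,tt):
        s=tt-t[0]; k=p[1]+b/p[2]; return p[0]+k*(1-exp(-p[2]*s))/p[2]-b/p[2]*s, k*exp(-p[2]*s)-b/p[2]
    r=least_squares(lambda p:np.r_[(mod(p,t)[0]-u)/0.02,(p[2]-0.082)/0.01],[u[0],2.4,0.08])
    return r.x,mod,np.degrees(mod(r.x,t)[0]-u)
E
python3 - <<'E'
from h import *
D=[tuple(d) for d in np.load("D.npy")]
bot.move_to(tcp(170),tq())
s=bot.read_state();print(s["clock"],s["ee_pos"],tcp(170))
for i in range(7):
    t=bot.read_state()["clock"]; c=bot.read_camera("top"); D.append((t,)+gap(c)); bot.dwell(0.08)
for d in D: print(np.round(d,3))
np.save("D.npy",D); cv2.imwrite("pics/t3.png",c["image"])
p,mod,res=fit([d for d in D if d[2]>20 and d[2]<50]); print(p,res.round(1))
tt=np.arange(8,14,.25);u,w=mod(p,tt);print(np.c_[tt,np.degrees(u),w].round(2))
E
```

```text
8.0583 [ 557.22565458 -169.67564965  188.44492794] [ 557.         -170.71756186  188.3525907 ]
[  6.142 215.63   33.75    0.985]
[  6.292 236.764  34.      0.985]
[  6.442 258.136  34.75    0.985]
[  6.592 279.     35.5     0.984]
[  6.742 298.526  31.75    0.985]
[  6.892 320.     26.25    0.984]
[  8.058 108.37   33.75    0.985]
[  8.192 124.367  34.75    0.985]
[  8.325 139.367  34.75    0.985]
[  8.458 154.886  35.25    0.984]
[  8.592 169.633  34.75    0.985]
[  8.725 184.5    34.5     0.985]
[  8.858 199.264  34.      0.985]
[3.75412169 2.53588442 0.08119895] [-0.5 -0.  -0.1  0.   1.1  0.  -0.4 -0.6 -0.  -0.2  0.2  0.3  0.2]
[[  8.   461.01   2.09]
 [  8.25 490.62   2.04]
 [  8.5  519.45   1.99]
 [  8.75 547.54   1.93]
 [  9.   574.87   1.88]
 [  9.25 601.49   1.83]
 [  9.5  627.39   1.78]
 [  9.75 652.59   1.74]
 [ 10.   677.11   1.69]
 [ 10.25 700.96   1.64]
 [ 10.5  724.15   1.6 ]
 [ 10.75 746.7    1.55]
 [ 11.   768.62   1.51]
 [ 11.25 789.92   1.47]
 [ 11.5  810.62   1.42]
 [ 11.75 830.72   1.38]
 [ 12.   850.24   1.34]
 [ 12.25 869.19   1.3 ]
 [ 12.5  887.59   1.26]
 [ 12.75 905.43   1.23]
 [ 13.   922.74   1.19]
 [ 13.25 939.53   1.15]
 [ 13.5  955.8    1.12]
 [ 13.75 971.57   1.08]]
```

View pics/t3.png

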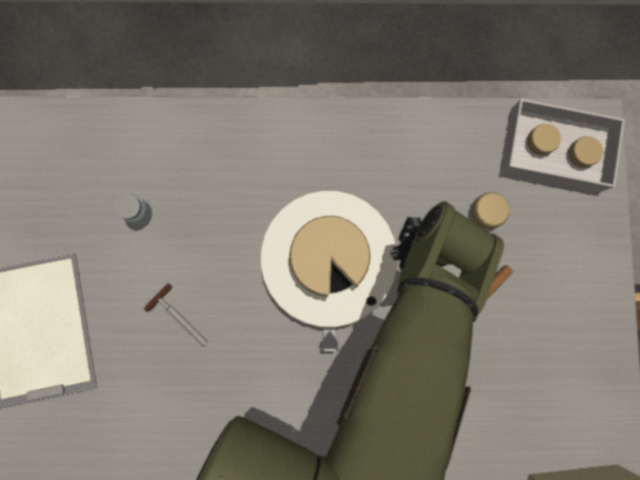

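Run:
```python
from h import *
D=[tuple(d) for d in np.load("D.npy")]
clk=lambda:bot.read_state()["clock"]
bot.dwell(9.75-clk())
g=gap(bot.read_camera("top"));print("knob at",g[0]+25,clk())
bot.servo_line(tcp(78),speed=110)
bot.servo_line(tcp(73.5),speed=30)
s=bot.read_state();print(s["clock"],s["ee_pos"],tcp(73.5),s["ft_force"])
while clk()<12.0:
    t=clk(); c=bot.read_camera("top"); D.append((t,)+gap(c)); bot.dwell(0.1)
np.save("D.npy",D)
for d in D[13:]: print(np.round(d,3))
p,mod,res=fit([d for d in D if d[2]>20 and d[2]<50]); print(p,res.round(1),clk())
tt=np.arange(12,13.3,.1);u,w=mod(p,tt);print(np.c_[tt,np.degrees(u),w].round(2))
```

```text
knob at 318.5551816857682 9.8
11.0833 [ 556.98714006 -170.69838519   91.87480105] [ 557.         -170.71756186   91.8525907 ] [ 0.02994902 -0.45388345 -0.61182151]
[11.083 63.236 34.     0.985]
[11.233 76.613 34.25   0.985]
[11.383 89.978 33.5    0.986]
[ 11.533 102.845  33.75    0.985]
[ 11.683 115.613  34.25    0.985]
[ 11.833 127.613  34.25    0.985]
[ 11.983 139.613  34.25    0.985]
[3.37310171 5.11685714 0.91701916] [-22.4  -2.4  11.9  22.1  29.6  31.6 -13.7 -23.7 -33.4 -44.4 -55.1 -66.4
 -78.1  74.2  60.8  47.4  34.4  21.4   9.2  -3. ] 12.1333
[[ 1.2000e+01  4.9657e+02 -3.0000e-02]
 [ 1.2100e+01  4.9639e+02 -3.0000e-02]
 [ 1.2200e+01  4.9620e+02 -3.0000e-02]
 [ 1.2300e+01  4.9600e+02 -4.0000e-02]
 [ 1.2400e+01  4.9578e+02 -4.0000e-02]
 [ 1.2500e+01  4.9556e+02 -4.0000e-02]
 [ 1.2600e+01  4.9533e+02 -4.0000e-02]
 [ 1.2700e+01  4.9510e+02 -4.0000e-02]
 [ 1.2800e+01  4.9485e+02 -4.0000e-02]
 [ 1.2900e+01  4.9460e+02 -4.0000e-02]
 [ 1.3000e+01  4.9435e+02 -4.0000e-02]
 [ 1.3100e+01  4.9409e+02 -5.0000e-02]
 [ 1.3200e+01  4.9383e+02 -5.0000e-02]
 [ 1.3300e+01  4.9356e+02 -5.0000e-02]]
```

Run:
```python
import numpy as np,re
src=open('h.py').read().replace("from rig import bot\n","")
exec(src)
D=np.load("D.npy")
U=D[:,1].copy(); U[6:]+=360; U[13:]=D[13:,1]+720
from scipy.optimize import least_squares
t=D[:,0]
def mod(p,tt):
    s=tt-9; k=p[1]+p[3]/p[2]; return p[0]+k*(1-np.exp(-p[2]*s))/p[2]-p[3]/p[2]*s, k*np.exp(-p[2]*s)-p[3]/p[2]
r=least_squares(lambda p:np.r_[(mod(p,t)[0]-np.radians(U))/0.01,(p[2]-.082)/.03,(p[3]-.05)/.02],[10,1.9,.08,.05])
print(r.x,np.degrees(mod(r.x,t)[0]-np.radians(U)).round(1))
tt=np.arange(12.1,13,.05);u,w=mod(r.x,tt);print(np.c_[tt,np.degrees(u),w].round(2))
```

```text
[10.05074696  1.91860564  0.07154406  0.04624762] [-0.   0.2 -0.1 -0.2  0.8 -0.5 -0.8 -0.9 -0.1 -0.1  0.5  0.7  0.9 -0.1
 -0.1 -0.4 -0.3 -0.3  0.2  0.6]
[[ 12.1  869.66   1.41]
 [ 12.15 873.68   1.4 ]
 [ 12.2  877.68   1.39]
 [ 12.25 881.67   1.39]
 [ 12.3  885.63   1.38]
 [ 12.35 889.57   1.37]
 [ 12.4  893.49   1.36]
 [ 12.45 897.39   1.36]
 [ 12.5  901.27   1.35]
 [ 12.55 905.13   1.34]
 [ 12.6  908.96   1.34]
 [ 12.65 912.78   1.33]
 [ 12.7  916.58   1.32]
 [ 12.75 920.36   1.32]
 [ 12.8  924.11   1.31]
 [ 12.85 927.85   1.3 ]
 [ 12.9  931.57   1.29]
 [ 12.95 935.27   1.29]
 [ 13.   938.94   1.28]]
```

Run:
```python
from h import *
D=[tuple(d) for d in np.load("D.npy")]
clk=lambda:bot.read_state()["clock"]
bot.servo_line(tcp(125),speed=120)
print(clk())
bot.dwell(0.4)
for _ in range(1):
    t0=clk(); z0=bot.read_state()["ee_pos"][2]
    bot.servo_line(tcp(117.5),speed=60)
    for k in range(8):
        s=bot.read_state(); print("line",round(s["clock"]-t0,4),round(s["ee_pos"][2]-z0,2)); bot.dwell(0.01)
    t0=clk(); 
    bot.servo_line(tcp(121.25),speed=60)
    for k in range(3):
        s=bot.read_state(); print("half",round(s["clock"]-t0,4),round(s["ee_pos"][2]-z0,2)); bot.dwell(0.01)
while 1:
    t=clk(); c=bot.read_camera("top"); g=gap(c); D.append((t,)+g); bot.dwell(0.1)
    if 285<g[0]<340 or clk()>16: break
for d in D[20:]: print(np.round(d,3))
print(clk())
np.save("D.npy",D)
```

```text
12.7167
line 0.275 -7.85
line 0.2833 -7.79
line 0.2916 -7.72
line 0.3 -7.64
line 0.3083 -7.6
line 0.3166 -7.55
line 0.325 -7.49
line 0.3333 -7.46
half 0.25 -2.96
half 0.2584 -2.97
half 0.2667 -3.03
[ 13.733 269.5    34.5     0.985]
[ 13.883 279.5    34.5     0.985]
[ 14.033 289.064  34.      0.985]
14.1833
```

Run:
```python
from h import *
D=[tuple(d) for d in np.load("D.npy")]
clk=lambda:bot.read_state()["clock"]
bot.servo_line(tcp(78),speed=110)
bot.servo_line(tcp(73.5),speed=30)
while 1:
    t=clk(); c=bot.read_camera("top"); g=gap(c); D.append((t,)+g); bot.dwell(0.1)
    if 130<g[0]<180 or clk()>22: break
for d in D[23:]: print(np.round(d,3))
print(clk(),bot.read_state()["ee_pos"],tcp(73.5))
np.save("D.npy",D)
D=np.array(D)
U=D[:,1].copy(); U[6:]+=360; U[13:]=D[13:,1]+720; U[23:]=720+np.degrees(np.unwrap(np.radians(D[23:,1]))); 
if U[23]<900: U[23:]+=360*(U[23]<U[22]-5)
from scipy.optimize import least_squares
t=D[:,0]
def mod(p,tt):
    s=tt-13; k=p[1]+p[3]/p[2]; return p[0]+k*(1-np.exp(-p[2]*s))/p[2]-p[3]/p[2]*s, k*np.exp(-p[2]*s)-p[3]/p[2]
r=least_squares(lambda p:np.r_[(mod(p,t)[0]-np.radians(U))/0.01,(p[2]-.082)/.03,(p[3]-.05)/.02],[10,1.9,.08,.05])
print(r.x,np.degrees(mod(r.x,t)[0]-np.radians(U)).round(1))
tt=np.arange(t[-1],t[-1]+2.5,.1);u,w=mod(r.x,tt);print(np.c_[tt,np.degrees(u)-1080,w].round(2))
```

```text
[ 15.025 351.324  26.25    0.984]
[15.175  0.788 27.75   0.984]
[15.325 10.119 29.75   0.985]
[15.475 18.16  32.5    0.985]
[15.625 26.305 33.75   0.985]
[15.775 33.886 35.25   0.984]
[15.925 42.129 34.75   0.985]
[16.075 50.254 34.5    0.985]
[16.225 57.613 34.25   0.985]
[16.375 65.599 34.25   0.985]
[16.525 72.743 34.     0.985]
[16.675 80.37  33.75   0.985]
[16.825 87.5   34.     0.985]
[16.975 94.486 34.     0.985]
[ 17.125 101.236  34.      0.985]
[ 17.275 108.243  34.      0.985]
[ 17.425 114.635  34.25    0.985]
[ 17.575 121.124  34.25    0.985]
[ 17.725 127.367  34.75    0.985]
[ 17.875 133.367  34.75    0.985]
18.025 [ 557.00105254 -170.71430792   91.84621145] [ 557.         -170.71756186   91.8525907 ]
[16.38151034  1.28037369  0.07577642  0.03918924] [-0.1  0.1 -0.1 -0.2  0.8 -0.4 -0.7 -0.8 -0.  -0.1  0.5  0.8  1.  -0.3
 -0.4 -0.6 -0.6 -0.6 -0.1  0.3  0.8  0.9  1.3  0.6 -0.1 -0.9 -0.5 -0.3
  0.2 -0.  -0.3  0.1 -0.3 -0.  -0.3 -0.3 -0.2 -0.  -0.2  0.   0.1  0.3
  0.6]
[[ 17.88 133.92   0.73]
 [ 17.98 138.05   0.72]
 [ 18.08 142.12   0.71]
 [ 18.18 146.15   0.7 ]
 [ 18.28 150.12   0.69]
 [ 18.38 154.03   0.68]
 [ 18.48 157.9    0.67]
 [ 18.58 161.71   0.66]
 [ 18.68 165.47   0.65]
 [ 18.78 169.18   0.64]
 [ 18.88 172.84   0.63]
 [ 18.98 176.45   0.63]
 [ 19.08 180.01   0.62]
 [ 19.18 183.53   0.61]
 [ 19.28 186.99   0.6 ]
 [ 19.38 190.4    0.59]
 [ 19.48 193.77   0.58]
 [ 19.58 197.09   0.58]
 [ 19.68 200.36   0.57]
 [ 19.78 203.58   0.56]
 [ 19.88 206.76   0.55]
 [ 19.98 209.89   0.54]
 [ 20.08 212.98   0.53]
 [ 20.18 216.01   0.53]
 [ 20.28 219.01   0.52]]
```

Run:
```python
from h import *
clk=lambda:bot.read_state()["clock"]
bot.dwell(18.97-clk())
t0=clk(); f=bot.servo_line(tcp(65.5),speed=60,until_force=8)
s=bot.read_state(); print(f,t0,s["clock"],s["ee_pos"],s["ft_force"])
for i in range(3):
    c=bot.read_camera("top"); print(clk(),gap(c)); bot.dwell(0.1)
print(bot.read_state()["ft_force"]); cv2.imwrite("pics/t4.png",c["image"])
```

```text
True 18.9667 19.175 [ 560.87724918 -171.48105218   89.99469718] [-0.42786429  2.70992569 13.93043609]
19.225 (np.float64(178.0), np.float64(35.0), np.float64(0.9843159150426004))
19.375 (np.float64(177.50690091322278), np.float64(35.0), np.float64(0.9843877767202104))
19.525 (np.float64(177.50690091322278), np.float64(35.0), np.float64(0.9843877767202104))
[-0.40989829  2.83475806 16.48809489]
```

View pics/t4.png

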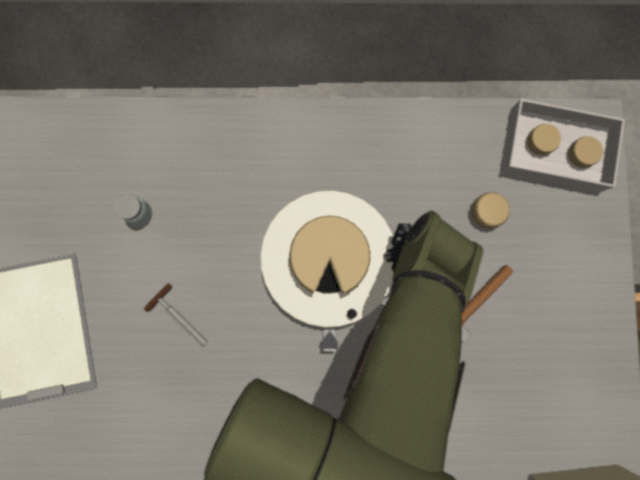

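```bash
python3 - <<'E'
from h import *
clk=lambda:bot.read_state()["clock"]
p=np.array(bot.read_state()["ee_pos"]); print(p)
bot.servo_line(p+[0,0,15],speed=60)
c=bot.read_camera("top"); print(clk(),gap(c))
bot.servo_line(p+[0,-20,110],speed=120)
for i in range(3):
    c=bot.read_camera("top"); print(clk(),gap(c)); bot.dwell(0.4)
cv2.imwrite("pics/t5.png",c["image"][170:370,210:450].repeat(3,0).repeat(3,1))
m=((c["image"].min(2)>165)*255).astype(np.uint8); print(bot.read_state()["qvel"])
E
sed -n 1,12p m.py >/dev/null; python3 m.py 2>/dev/null | grep -E "deck|ptr|dark"
```

```text
[ 560.50088534 -171.47653198   89.89554939]
20.1083 (np.float64(176.01387744612845), np.float64(35.0), np.float64(0.9843888380571457))
21.1167 (np.float64(174.0), np.float64(35.0), np.float64(0.9843159150426002))
21.5667 (np.float64(173.75693383498697), np.float64(35.0), np.float64(0.9843976673462036))
22.0167 (np.float64(173.75693383498697), np.float64(35.0), np.float64(0.9843976673462036))
[-0.00060126 -0.00067491  0.0004275   0.00052006 -0.00106708 -0.00120801]
top deck (558.5545043945312, -37.909732818603516) 148.7598876953125 lsq [559.18105153 -36.45069517] 147.29329979426055
dark [391 223  33 106 861] [413.23461092 268.70267131] [ 530.95683772 -216.99659412  100.        ] [ 528.75778781 -209.59936751  138.        ]
dark [315 263  23  29 367] [326.74114441 281.13079019] [505.0422727 -32.9891478 100.       ] [503.71306115 -31.76824462 138.        ]
dark [345 312   6   7  37] [347.45945946 314.91891892] [434.01741849 -76.22002757 100.        ] [435.07219998 -73.54805325 138.        ]
side deck (584.2290649414062, -85.1753921508789) 324.0754089355469 lsq [576.57098429 -78.24834113] 291.17754562312496
dark [357 149  32  29 379] [371.43799472 161.40897098] [ 624.89729843 -326.06202127  100.        ] [ 605.72822731 -287.26934431  138.        ]
dark [382 244   8  12  73] [385.65753425 249.83561644] [428.11611656 -64.87779615 100.        ] [417.50225232 -37.44029584 138.        ]
dark [353 246  12  16 108] [357.75925926 252.26851852] [481.14530244 -18.72534298 100.        ] [468.22595527   6.70564542 138.        ]
ptr [[400.24458912 -39.25598828  73.        ]
```

View pics/t5.png

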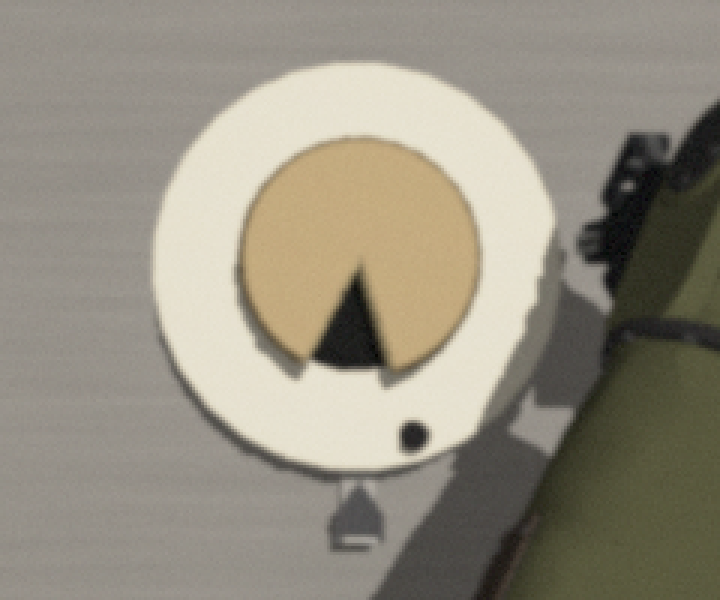

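Run:
```python
from h import *
c=bot.read_camera("top"); a=np.arange(140,212,1.)
im=c["image"]; hsv=cv2.cvtColor(im,cv2.COLOR_BGR2HSV)
ch=((hsv[...,1]>60)&(hsv[...,2]>100)).astype(np.float32)
for r in (50,60,68,74):
    P=np.c_[AX[0]+r*np.cos(np.radians(a)),AX[1]+r*np.sin(np.radians(a)),np.full(len(a),138.)]
    uv=proj(c,P).astype(np.float32); v=cv2.remap(ch,uv[:,:1],uv[:,1:],cv2.INTER_LINEAR)[:,0]
    d=a[v<.5]; print(r,d.min(),d.max(),(d.min()+d.max())/2)
print(bot.read_state()["clock"],bot.read_state()["ft_force"])
```

```text
50 156.0 193.0 174.5
60 155.0 193.0 174.0
68 155.0 193.0 174.0
74 155.0 193.0 174.0
22.6167 [ 0.97764507  0.23494365 -0.64933237]
```

Run:
```python
from rig import bot
bot.finish_job()
```

```text
the job is handed in; nothing more can be done
```

The job is handed in. The cut-out stopped about 6.6° (roughly 10 mm) short of the pointer, inside the 10° limit but not dead centre.

**What I did:** I flicked the knob anticlockwise with the closed fingers, to about 2.5 rad/s. The deck then ran free for more than two turns while I tracked the cut-out in the top camera. I let the first crossing after a full turn go by, because the deck was still at about 1.35 rad/s there. At the next crossing it was at about 0.6 rad/s, and I braked it with one fingertip press on the deck (14–16 N). Then I lifted clear. The last clock reading before handing in was 22.6 s.

**Last checks:**
- **Rest position:** the deck is at rest. The cheese edges put the cut-out's middle at 174.0° and the dark-area reading gives 173.8°, against the pointer at 180.6°.
- **Slip on lifting:** under the finger the cut-out stood at 177.5°, about 3° off. It crept back nearly 4° as I lifted, probably the arm springing back slightly.
- **Disagreement:** working from the knob's position gives a cut-out angle of 172.5°, about 8° off. This is less reliable but still inside the limit.
- **Stand:** the pointer was in the same place in the pictures and the deck centre agreed to about 1 mm. I never touched the cheese or the loose things, and the fingers were clear at the end.
- **Failed check:** in the last side-camera picture the deck could not be measured, so the final position rests mainly on the top camera.

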